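# Scoop bumper feet into the right repair kit

## Robot

A 6-joint arm with a two-finger parallel gripper is mounted at the origin on the work surface. World frame = base frame: x ahead of the robot, y to its left, z up, the work surface at z = 0. Lengths are in m, angles in rad, forces in N, time in s.
With the tool pointing down it reaches from about 0.35 to 0.975 m from the base axis. Payload 4.9 kg.
Tool frame: the origin (TCP) lies on the centre line of the jaws, within the pads' length; the fingertips stand 14 mm ahead of it and the grasp point (between the pads) lies 5 mm behind it (manip.nose_length is the distance from the TCP to the fingertips, in m); z points along the fingers, y is the line along which they close (so a half turn about z gives the same grasp; the last joint's range is limited). The gripper opens to 85 mm and grips with 20 to 120 N. Pads are 22 mm wide; open, the fingers measure 114 mm over their backs; the gripper's body (76 mm by 85 mm) begins 54 mm behind the grasp point. The pads swing forward as they close: fully open they stand 13 mm farther back than shut.
Start: joints at [1.082, 0.053, 1.613, -0, 1.476, -0.119], TCP at [0.226, 0.583, 0.245] pointing down, gripper open.
Joint ranges: [-3.01, 3.01], [-1.01, 2.22], [0.06, 2.58], [-1.02, 4.17], [0.09, 2.62], [-3.14, 3.14]. Speed limits (rad/s): [2.57, 2.57, 3.14, 3.14, 3.14, 3.14].

## Interface

Orientations are given as a unit quaternion [w, x, y, z].
In Python, from plant import manip, imaging gives the robot as it stands.
- The arm moves only by the tool play_rows, never from a script. Its argument "commands" is a list of rows, each a list of 6 numbers: the shift along the tool's x, y, z in mm, then the turn, a rotation vector about the tool's x, y, z in degrees. A call has 1 to 5 rows; each row shifts and turns the commanded pose from where the row before left it, along the tool's axes as they then stand; what a row does not reach is not made up. A row lasts 1/12 s, in which the tool goes at most 41.7 mm and 7.16 degrees, less where a joint would pass 70% of its speed; a pose out of reach is approached as far as the arm can. A call is refused whole if a number of a shift passes 41.7 or a number of a turn 7.16, either way. A call with a gripper value outside its range is refused whole. "hand" is the finger opening in mm, from 0 to 85.4, set as the call begins (left out, the last holds). The fingers move at their own pace and stop on an object; the grip force is fixed at half the most. Time passes only in rows, so rows that do not move let the fingers close. It gives the time, the measured TCP pose, the force, the opening and the grip force at its end, in the units of the state.
- manip.state(): the state, without advancing time (a new reading comes with each control period).
- imaging.grab_frame(name): name is "scene" or "top"; returns a dict with "image" (384x512x3 uint8, red, green, blue), "fx", "fy", "cx", "cy" (pixels), "k1" (the pictures are not rectified: a ray, as slopes to the right and down, at radius r is drawn at 1 + k1 r^2 times it, then the intrinsics apply), "R" (3x3) and "t" (3): a world point X has camera coordinates R X + t. Camera axes: x right, y down, z forward; pixel columns grow to the right and rows downward; lengths in m; the calibration is good to about 2 mm. A picture is of the moment at which its call begins. There is no depth.
- manip.job_done(): hands the job in; it is judged then, once.
The state is a dict: "time": time; "joint_pos": joint angles; "joint_vel": joint speeds; "joint_efforts": joint torques, N m; "tool_pos": TCP position; "tool_rot": TCP orientation; "contact_force": force on the tool from outside, world axes, zero at the start; "ft_torque": the same for the moment, N m; "gripper_width": opening from 0.0 (shut) to 1.0 (fully open); "grasp_force": force on a finger pad.
Only numpy, scipy, OpenCV 4.12 (cv2) and the standard library are available. Lean on these libraries where they do the work, as an engineer would, in place of code of your own. Each camera call takes 0.05 s, during which the arm holds its last target. There are 200 camera calls.

## Task

Of the two round kit trays on the repair bench, one holds a steel base plate and the other a caster: using the scoop, take at least three of the bumper feet from the stock bin and tip them into the tray with the base plate. Never touch the bumper feet with the gripper's fingers or ram the scoop into the bin or press it down hard, and let none end up anywhere but in that tray or still in the bin. Finally lay the scoop flat on the bench beside the bin and trays, and leave the screwdriver, jar and multimeter where they are.

Things in the scene. Friction and masses are not known exactly. Their poses are not given: they have to be found in the camera images.
- bin: Fixed grey stock bin, open on top, outer 222 (x) x 100 (y) x 50 (z) mm, walls and floor 5 mm thick, so inside 212 x 90 mm with its floor 5 mm above the bench. Origin: centre of its underside; its x axis runs along its long side and points to the robot's left (world +y, within 12 degrees). The bumper feet start in the half with positive x, the left one.
- scoop: Loose aluminium scoop, 180 g, flat on the bench, lip to the robot's left. Floor 90 (x) x 76 (y) x 2 mm, side walls 34 mm high ending 33 mm short of the lip, back wall 40 mm high at x = -45, open at the lip (x = +45). Black bar handle, 20 (x) x 24 (y) mm, rises from the top of the back wall to 120 mm height, leaning 20 degrees back (to -x). Origin: centre of the underside; x to the lip, z up.
- scoop_grip (a point): Point on the scoop's handle axis to grip, 33 mm below the handle's top end; in the scoop's frame at (-64, 0, 96) mm. Its axes are the scoop's own (not tilted with the handle).
- scoop_lip (a point): Middle of the scoop's front lip, on its underside; in the scoop's frame at (45, 0, 0) mm.
- scoop_pan (a point): Point inside the scoop's pan, 12 mm above the middle of its underside.
- tray_a: One of two like, fixed, round white kit trays, open on top, 144 mm outer diameter, 40 mm tall, wall and floor 5 mm thick. Origin: centre of the underside. It holds either the base plate or the caster.
- tray_b: The other kit tray, same as tray_a.
- plate: Steel base plate, 70 x 70 x 6 mm with three 8 mm holes, clipped flat in the middle of one of the trays (fixed; concentric with the tray). Origin: centre of its underside.
- caster: Steel swivel caster with a rubber wheel, mounting plate 44 x 44 mm, 49 mm tall overall, clipped in the middle of the other tray (fixed). Origin: centre of its underside.
- screwdriver: Bystander: screwdriver lying on the bench.
- jar: Bystander: closed jar, 52 mm across, 65 mm tall. Origin: centre of its underside.
- meter: Bystander: hand multimeter lying on its back, 130 x 70 x 36 mm. Origin: centre of its underside.
- bumper0: Black plastic bumper foot, smooth, rounded like a ball with two flat ends 10 mm wide, 22 mm across, 17 mm tall, 14 g, loose in the stock bin. Origin: its centre; z is the axis through the flat ends.
- bumper1: Black plastic bumper foot, smooth, rounded like a ball with two flat ends 10 mm wide, 22 mm across, 17 mm tall, 14 g, loose in the stock bin. Origin: its centre; z is the axis through the flat ends.
- bumper2: Black plastic bumper foot, smooth, rounded like a ball with two flat ends 10 mm wide, 22 mm across, 17 mm tall, 14 g, loose in the stock bin. Origin: its centre; z is the axis through the flat ends.
- bumper3: Black plastic bumper foot, smooth, rounded like a ball with two flat ends 10 mm wide, 22 mm across, 17 mm tall, 14 g, loose in the stock bin. Origin: its centre; z is the axis through the flat ends.
- bumper4: Black plastic bumper foot, smooth, rounded like a ball with two flat ends 10 mm wide, 22 mm across, 17 mm tall, 14 g, loose in the stock bin. Origin: its centre; z is the axis through the flat ends.
- bumper5: Black plastic bumper foot, smooth, rounded like a ball with two flat ends 10 mm wide, 22 mm across, 17 mm tall, 14 g, loose in the stock bin. Origin: its centre; z is the axis through the flat ends.
There are look-alikes about, which are no part of the job. There is more than one size of the bin; the one meant has the size given above.

How it is judged:
By the outcome, as a careful person would: the job done as asked, in the order asked, and still so for the second after the job is handed in, with the robot touching nothing.
It also fails if it takes over 69 s, if anything falls off the work surface, if the arm or the gripper's body presses on something with over 40 N, if the wrist force passes 120 N, or if a joint passes its speed limit or range.

## Working session

There is one attempt and no reset: what is moved stays moved. The work goes in short steps, Python scripts to look and compute and a tool call to move; the robot and the scene stay as the last step left them, time stands still between calls to the robot, and variables do not carry over. Pictures are saved under pics/ and viewed, at most 10 in all, crops included, and the job is handed in when it is done.

Besides the shell and the picture viewer there is one more tool, called after ">>>" by a JSON object that holds its "fn" and its "kwargs", one argument or row to a line. play_rows: Moves the arm, as the interface text tells. Its arguments: {"type":"object","properties":{"commands":{"type":"array","items":{"type":"array","items":{"type":"number"}}},"hand":{"type":"number"}},"required":["commands"]}

```bash
ls; mkdir -p pics; cat > h.py <<'E'
import numpy as np, cv2, pickle
from plant import manip, imaging
def snap(n):
    f=imaging.grab_frame(n); pickle.dump(f,open(n+'.pkl','wb')); return f
def load(n): return pickle.load(open(n+'.pkl','rb'))
def world(f,u,v,z):
    d=np.array([(u-f['cx'])/f['fx'],(v-f['cy'])/f['fy']]); s=d.copy()
    for _ in range(20): s=d/(1+f['k1']*(s@s))
    R=np.array(f['R']);t=np.array(f['t']); C=-R.T@t; r=R.T@np.r_[s,1]
    return C+r*(z-C[2])/r[2]
def pix(f,X):
    c=np.array(f['R'])@np.array(X)+f['t']; s=c[:2]/c[2]; s=s*(1+f['k1']*(s@s))
    return s*[f['fx'],f['fy']]+[f['cx'],f['cy']]
def save(img,n,box=None,k=1):
    if box: img=img[box[1]:box[3],box[0]:box[2]]
    cv2.imwrite('pics/'+n,cv2.resize(img[:,:,::-1],None,fx=k,fy=k,interpolation=cv2.INTER_CUBIC))
E
python3 - <<'E'
from h import *
print(manip.state())
for n in('top','scene'):
    f=snap(n); save(f['image'],n+'0.png',k=1.5); R=np.array(f['R']); print(n,-R.T@f['t'],R.round(2).tolist(),f['fx'],f['k1'])
E
```

```text
pics
{'time': 0.0, 'joint_pos': array([ 1.08199323e+00,  5.33757305e-02,  1.61431786e+00,  5.03291382e-06,
        1.47597722e+00, -1.19008185e-01]), 'joint_vel': array([-0.00233763, -0.00021775, -0.00087186,  0.00149476,  0.00041208,
       -0.00154282]), 'joint_efforts': array([-1.94888678e-03, -3.93687665e+01, -3.70172918e+01, -2.06074205e-04,
        7.02439065e-03,  3.12659074e-05]), 'tool_pos': array([0.22561042, 0.58221789, 0.24403703]), 'tool_rot': array([-3.13332291e-04,  1.83845877e-01,  9.82954533e-01, -9.90709388e-04]), 'contact_force': array([ 0.29087541,  0.5684393 , -0.34737848]), 'ft_torque': array([ 0.01482168,  0.00071586, -0.02154581]), 'grasp_force': 0.0, 'gripper_width': 0.9997169583447437}
top [0.46445725 0.0340828  0.96112846] [[0.01, -1.0, 0.01], [-1.0, -0.01, -0.09], [0.09, -0.01, -1.0]] 352.5866903072577 0.03419675909940836
scene [1.3129328  0.30621322 1.29945172] [[-0.34, 0.94, -0.01], [0.79, 0.28, -0.55], [-0.52, -0.19, -0.83]] 448.5050720903992 0.03356514410033336
```

View pics/top0.png

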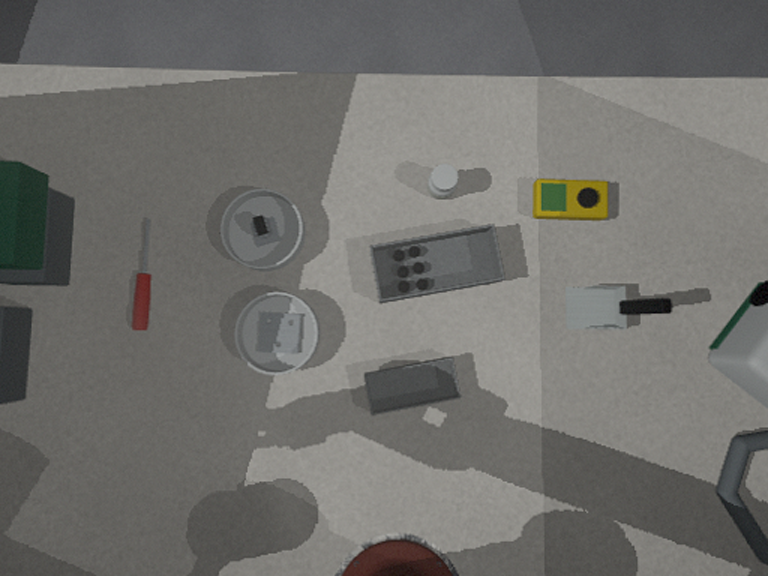

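View pics/scene0.png

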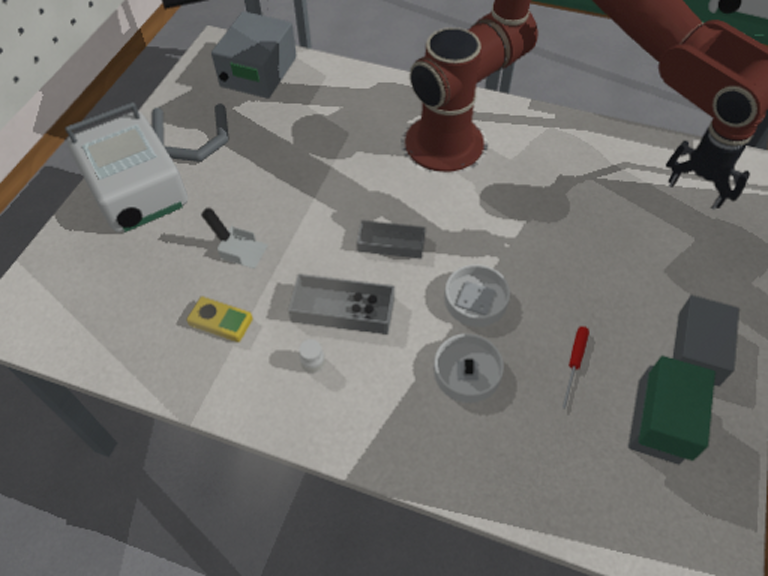

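The top picture shows the base-plate tray at (277,333), the caster tray at (262,229), the big bin at (438,263) with six feet around (408,270), and the scoop at (597,306) with its handle pointing right. I'll enlarge the crops.

```bash
python3 - <<'E'
from h import *
f=load('top'); im=f['image']
a=cv2.resize(im[140:210,235:360],None,fx=4,fy=4,interpolation=cv2.INTER_CUBIC)
b=cv2.resize(im[180:230,365:490],None,fx=4,fy=4,interpolation=cv2.INTER_CUBIC)
cv2.imwrite('pics/crop1.png',np.vstack([a,b])[:,:,::-1])
print(f['cx'],f['cy'],f['fy'])
E
```

```text
258.10515336412845 188.62739752861762 352.5866903072577
```

View pics/crop1.png

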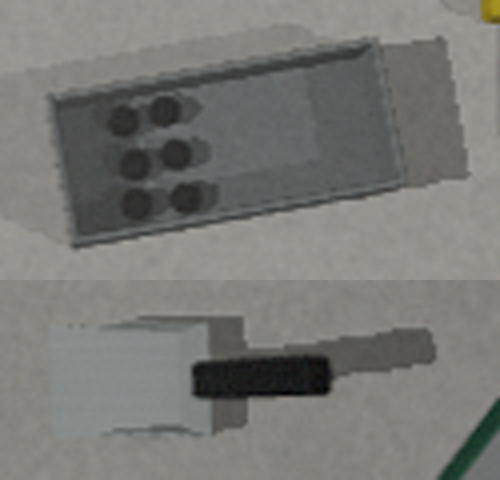

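```bash
python3 - <<'E'
from h import *
f=load('top')
p=lambda u,v,z,o=(235,140):world(f,(u+.5)/4-.5+o[0],(v+.5)/4-.5+o[1],z)
c=np.array([p(*q,.05) for q in[(48,95),(378,38),(405,188),(72,247)]]);print('bin',c.round(3).tolist(),c.mean(0).round(3))
e=(c[0]+c[3]-c[1]-c[2])/2; print('len',np.linalg.norm(e),'wid',np.linalg.norm((c[0]+c[1]-c[2]-c[3])/2),'yaw from +y deg',np.degrees(np.arctan2(-e[0],e[1])))
ctr=c.mean(0)[:2]; ex=e[:2]/np.linalg.norm(e[:2]); ey=np.array([-ex[1],ex[0]])
for q in[(124,121),(165,110),(134,163),(176,154),(138,204),(187,197)]:
    w=p(*q,.0135)[:2]; print('foot',w.round(3),'in bin',((w-ctr)@ex).round(3),((w-ctr)@ey).round(3))
o=(365,180)
A=p(50,325-280,0,o);B=p(50,437-280,0,o); print('lip',A.round(3),B.round(3),np.linalg.norm(A-B))
print('backL/R top',p(210,320-280,.04,o).round(3),p(213,434-280,.04,o).round(3))
print('handle top far', p(331,375-280,.117,o).round(3),'bottom near',p(193,380-280,.045,o).round(3))
# trays from full picture /1.5
for n,l,r,t,b in[('plate',235,318,292,375),('caster',221,302,189,270)]:
    g=lambda u,v:world(f,(u+.5)/1.5-.5,(v+.5)/1.5-.5,.04)
    L,Rr,T,Bo=g(l,(t+b)/2),g(r,(t+b)/2),g((l+r)/2,t),g((l+r)/2,b)
    print(n,((L+Rr)/2).round(3),((T+Bo)/2).round(3),np.linalg.norm(L-Rr),np.linalg.norm(T-Bo))
g=lambda u,v,z:world(f,u/1.5-.17,v/1.5-.17,z).round(3)
print('jar',g(443,181,.065),'meter',g(572,198,.036),'smallbin',[g(*q,.05) for q in[(365,373),(455,357),(460,398),(373,414)]])
E
```

```text
bin [[0.613, 0.052, 0.05], [0.654, -0.164, 0.05], [0.555, -0.181, 0.05], [0.514, 0.035, 0.05]] [ 0.584 -0.064  0.05 ]
len 0.219798447373643 wid 0.10031545578137502 yaw from +y deg 10.7190328061612
foot [0.602 0.001] in bin 0.061 -0.03
foot [ 0.61  -0.026] in bin 0.032 -0.032
foot [ 0.573 -0.006] in bin 0.059 -0.0
foot [ 0.58  -0.034] in bin 0.03 -0.002
foot [ 0.546 -0.009] in bin 0.062 0.027
foot [ 0.551 -0.042] in bin 0.028 0.029
lip [ 0.55  -0.305  0.   ] [ 0.473 -0.304  0.   ] 0.07642878303341247
backL/R top [ 0.551 -0.395  0.04 ] [ 0.476 -0.395  0.04 ]
handle top far [ 0.512 -0.43   0.117] bottom near [ 0.511 -0.381  0.045]
plate [0.459 0.212 0.04 ] [0.459 0.212 0.04 ] 0.14235978188695897 0.1425109729923908
caster [0.64  0.243 0.04 ] [0.64  0.244 0.04 ] 0.14109990686246549 0.14396279293589911
jar [ 0.725 -0.072  0.065] meter [ 0.705 -0.306  0.036] smallbin [array([0.393, 0.058, 0.05 ]), array([ 0.422, -0.095,  0.05 ]), array([ 0.353, -0.104,  0.05 ]), array([0.325, 0.043, 0.05 ])]
```

>>> {"fn": "play_rows", "kwargs": {
  "commands": [
    [0, 0, -20, 0, 0, 0],
    [0, 0, -20, 0, 0, 0],
    [0, 0, -20, 0, 0, 0]
  ]
}}

```text
time: 0.35
tool_pos: [0.2256, 0.5822, 0.3047]
tool_rot: [-0.0, 0.184, 0.983, -0.001]
contact_force: [0.1, 0.2, -1.1]
gripper_width: 0.998
grasp_force: 0.0
```

>>> {"fn": "play_rows", "kwargs": {
  "commands": [
    [0, 0, 0, 0, 0, 6.88],
    [0, 0, 0, 0, 0, 6.88],
    [0, 0, 0, 0, 0, 6.88],
    [0, 0, 0, 0, 0, 6.88],
    [0, 0, 0, 0, 0, 6.88]
  ]
}}

```text
time: 0.77
tool_pos: [0.2258, 0.5825, 0.3046]
tool_rot: [0.0, 0.469, 0.883, -0.001]
contact_force: [-0.3, -0.4, -0.4]
gripper_width: 1.002
grasp_force: 0.0
```

>>> {"fn": "play_rows", "kwargs": {
  "commands": [
    [0, 0, 0, 0, 0, 6.88],
    [0, 0, 0, 0, 0, 6.88],
    [0, 0, 0, 0, 0, 6.88],
    [0, 0, 0, 0, 0, 6.88],
    [0, 0, 0, 0, 0, 6.88]
  ]
}}

```text
time: 1.18
tool_pos: [0.2258, 0.5825, 0.3045]
tool_rot: [0.0, 0.709, 0.705, -0.001]
contact_force: [-0.1, 0.0, 0.3]
gripper_width: 0.997
grasp_force: 0.0
```

>>> {"fn": "play_rows", "kwargs": {
  "commands": [
    [-30, 28, 0, 0, 0, 0],
    [-30, 28, 0, 0, 0, 0],
    [-30, 28, 0, 0, 0, 0],
    [-30, 28, 0, 0, 0, 0],
    [-30, 28, 0, 0, 0, 0]
  ]
}}

```text
time: 1.6
tool_pos: [0.3665, 0.4312, 0.3047]
tool_rot: [-0.0, 0.707, 0.707, -0.0]
contact_force: [1.2, 0.1, -0.3]
gripper_width: 0.996
grasp_force: 0.0
```

>>> {"fn": "play_rows", "kwargs": {
  "commands": [
    [-30, 28, 0, 0, 0, 0],
    [-30, 28, 0, 0, 0, 0],
    [-30, 28, 0, 0, 0, 0],
    [-30, 28, 0, 0, 0, 0],
    [-30, 28, 0, 0, 0, 0]
  ]
}}

```text
time: 2.02
tool_pos: [0.5068, 0.281, 0.3049]
tool_rot: [-0.0, 0.707, 0.707, -0.0]
contact_force: [0.6, 0.3, -0.2]
gripper_width: 1.002
grasp_force: 0.0
```

>>> {"fn": "play_rows", "kwargs": {
  "commands": [
    [-40, 0, 0, 0, 0, 0],
    [-40, 0, 0, 0, 0, 0],
    [-40, 0, 0, 0, 0, 0],
    [-40, 0, 0, 0, 0, 0],
    [-40, 0, 0, 0, 0, 0]
  ]
}}

```text
time: 2.43
tool_pos: [0.5054, 0.081, 0.3048]
tool_rot: [-0.0, 0.707, 0.707, -0.0]
contact_force: [0.5, 0.4, 0.2]
gripper_width: 1.001
grasp_force: 0.0
```

>>> {"fn": "play_rows", "kwargs": {
  "commands": [
    [-40, 0, 0, 0, 0, 0],
    [-40, 0, 0, 0, 0, 0],
    [-40, 0, 0, 0, 0, 0],
    [-40, 0, 0, 0, 0, 0],
    [-40, 0, 0, 0, 0, 0]
  ]
}}

```text
time: 2.85
tool_pos: [0.5054, -0.119, 0.3049]
tool_rot: [-0.0, 0.707, 0.707, -0.0]
contact_force: [1.5, -0.4, 0.1]
gripper_width: 1.002
grasp_force: 0.0
```

```bash
python3 -c "
from h import *
print(manip.state())"
```

```text
{'time': 2.85, 'joint_pos': array([-3.74774899e-01, -2.31537908e-01,  1.78092267e+00,  8.46662619e-05,
        1.59259343e+00, -3.74942094e-01]), 'joint_vel': array([-0.88637886,  0.24194272, -0.20220602,  0.00331   , -0.04437687,
       -0.87730631]), 'joint_efforts': array([  3.99279714, -29.95596886, -36.7704463 ,  -0.09509278,
         0.21356097,   0.71417291]), 'tool_pos': array([ 0.50536197, -0.11903402,  0.30490123]), 'tool_rot': array([-1.93640753e-04,  7.07047006e-01,  7.07166524e-01, -3.81277951e-05]), 'contact_force': array([ 1.45850973, -0.44913219,  0.11450061]), 'ft_torque': array([-0.00397842, -0.07591207, -0.03897142]), 'grasp_force': 0.0, 'gripper_width': 1.0022381867334167}
```

>>> {"fn": "play_rows", "kwargs": {
  "commands": [
    [-40, 1, 10, 0, 0, 0],
    [-40, 1, 10, 0, 0, 0],
    [-40, 1, 10, 0, 0, 0],
    [-40, 1, 10, 0, 0, 0],
    [-40, 1, 10, 0, 0, 0]
  ]
}}

```text
time: 3.27
tool_pos: [0.5105, -0.3191, 0.2543]
tool_rot: [-0.0, 0.707, 0.707, 0.0]
contact_force: [1.0, -0.4, 0.9]
gripper_width: 1.001
grasp_force: 0.0
```

>>> {"fn": "play_rows", "kwargs": {
  "commands": [
    [-40, 1, 10, 0, 0, 0],
    [-40, 1, 10, 0, 0, 0],
    [-40, 1, 10, 0, 0, 0],
    [-2, 0, 24, 0, 0, 0],
    [-2, 0, 24, 0, 0, 0]
  ]
}}

```text
time: 3.68
tool_pos: [0.5138, -0.444, 0.1768]
tool_rot: [0.001, 0.708, 0.706, -0.0]
contact_force: [0.3, 0.3, -1.0]
gripper_width: 1.002
grasp_force: 0.0
```

>>> {"fn": "play_rows", "kwargs": {
  "commands": [
    [0, 0, 0, 0, 5, 0],
    [0, 0, 0, 0, 5, 0],
    [0, 0, 0, 0, 5, 0],
    [0, 0, 0, 0, 5, 0],
    [0, 0, 0, 0, 0, 0]
  ]
}}

```text
time: 4.1
tool_pos: [0.5129, -0.4429, 0.1749]
tool_rot: [-0.125, 0.697, 0.695, 0.123]
contact_force: [-0.5, -0.3, -0.8]
gripper_width: 0.998
grasp_force: 0.0
```

```bash
python3 -c "
from h import *
s=manip.state();print(s['joint_pos'].round(3),s['tool_pos'],s['tool_rot'])
f=snap('scene')
print(pix(f,[.5125,-.414,.096]))
u,v=pix(f,[.5125,-.4,.1]).astype(int)
save(f['image'],'s1.png',(u-70,v-60,u+70,v+45),5)
g=snap('top'); save(g['image'],'t1.png')"
```

```text
[-0.906  0.377  1.386  0.214  1.659 -0.914] [ 0.51294755 -0.44288552  0.1748725 ] [-0.12462119  0.69715165  0.69515835  0.1233045 ]
[139.58107084 144.83829925]
```

View pics/s1.png

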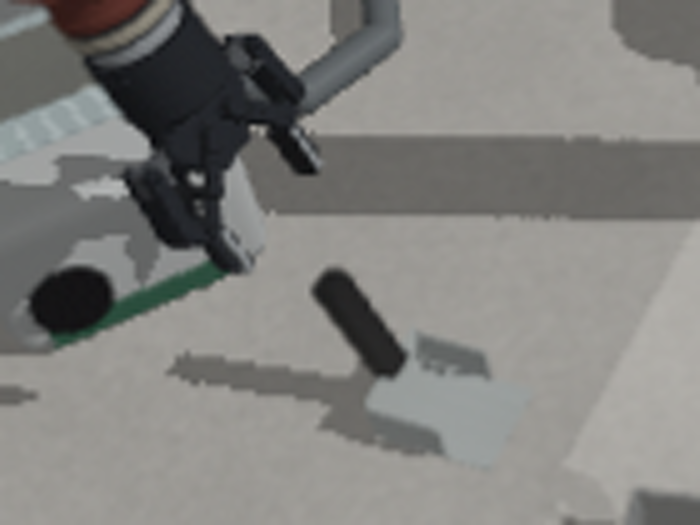

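The fingers straddle the handle (tips' midpoint about (275,220), handle top (335,280)). The white device sits close behind the hand, so I'll check the clearance.

```bash
python3 -c "
from h import *
f=load('scene');g=load('top')
for q in[(118,228),(184,205),(85,150),(145,118)]:
  print([world(f,q[0]/1.5,q[1]/1.5,z).round(3).tolist() for z in(0.01,.05,.1,.15)])
print('top')
for q in[(711,353),(766,284)]:
  print([world(g,q[0]/1.5,q[1]/1.5,z).round(3).tolist() for z in(0.01,.05,.1,.15)])
"
```

```text
[[0.56, -0.659, 0.01], [0.583, -0.629, 0.05], [0.613, -0.592, 0.1], [0.642, -0.554, 0.15]]
[[0.441, -0.544, 0.01], [0.468, -0.517, 0.05], [0.502, -0.485, 0.1], [0.536, -0.452, 0.15]]
[[0.36, -0.883, 0.01], [0.389, -0.846, 0.05], [0.426, -0.8, 0.1], [0.463, -0.754, 0.15]]
[[0.199, -0.798, 0.01], [0.234, -0.764, 0.05], [0.277, -0.721, 0.1], [0.32, -0.678, 0.15]]
top
[[0.433, -0.556, 0.01], [0.435, -0.531, 0.05], [0.436, -0.5, 0.1], [0.438, -0.469, 0.15]]
[[0.558, -0.659, 0.01], [0.554, -0.629, 0.05], [0.549, -0.593, 0.1], [0.544, -0.557, 0.15]]
```

>>> {"fn": "play_rows", "kwargs": {
  "commands": [
    [0, 0, 18, 0, 0, 0],
    [0, 0, 18, 0, 0, 0],
    [0, 0, 18, 0, 0, 0],
    [0, 0, 18, 0, 0, 0],
    [0, 0, 17, 0, 0, 0]
  ]
}}

```text
time: 4.62
tool_pos: [0.5143, -0.4094, 0.0933]
tool_rot: [-0.122, 0.696, 0.697, 0.122]
contact_force: [-0.3, 0.3, 0.7]
gripper_width: 0.999
grasp_force: 0.0
```

>>> {"fn": "play_rows", "kwargs": {
  "commands": [
    [0, 0, 0, 0, 0, 0],
    [0, 0, 0, 0, 0, 0],
    [0, 0, 0, 0, 0, 0],
    [0, 0, 0, 0, 0, 0],
    [0, 0, 0, 0, 0, 0]
  ],
  "hand": 5
}}

```text
time: 5.03
tool_pos: [0.5147, -0.4117, 0.0955]
tool_rot: [-0.121, 0.696, 0.697, 0.122]
contact_force: [-1.9, -0.1, 0.2]
gripper_width: 0.3
grasp_force: 0.3
```

>>> {"fn": "play_rows", "kwargs": {
  "commands": [
    [0, 0, 0, 0, 0, 0],
    [0, 0, 0, 0, 0, 0],
    [0, 0, 0, 0, 0, 0],
    [0, 0, 0, 0, 0, 0],
    [0, 0, 0, 0, 0, 0]
  ]
}}

```text
time: 5.45
tool_pos: [0.5146, -0.4118, 0.0956]
tool_rot: [-0.122, 0.696, 0.697, 0.123]
contact_force: [-0.6, -0.9, 5.8]
gripper_width: 0.274
grasp_force: 59.2
```

>>> {"fn": "play_rows", "kwargs": {
  "commands": [
    [3.4, 0, -9.4, 0, 0, 0],
    [6.8, 0, -18.8, 0, 0, 0],
    [10.2, 0, -28.2, 0, 0, 0],
    [10.2, 0, -28.2, 0, 0, 0],
    [10.2, 0, -28.2, 0, 0, 0]
  ]
}}

```text
time: 5.87
tool_pos: [0.5137, -0.4107, 0.2142]
tool_rot: [-0.123, 0.696, 0.696, 0.123]
contact_force: [-0.2, -1.3, -1.3]
gripper_width: 0.275
grasp_force: 58.9
```

>>> {"fn": "play_rows", "kwargs": {
  "commands": [
    [0, 0, 0, 1.83, 0, -5.03],
    [0, 0, 0, 1.83, 0, -5.03],
    [15, 9.5, 5.4, 0, 0, 0],
    [30, 19, 10.8, 0, 0, 0],
    [30, 19, 10.8, 0, 0, 0]
  ]
}}

```text
time: 6.28
tool_pos: [0.5459, -0.3228, 0.2131]
tool_rot: [-0.134, 0.63, 0.757, 0.111]
contact_force: [1.3, 0.1, -1.7]
gripper_width: 0.274
grasp_force: 59.1
```

>>> {"fn": "play_rows", "kwargs": {
  "commands": [
    [30, 19, 10.8, 0, 0, 0],
    [30, 19, 10.8, 0, 0, 0],
    [30, 19, 10.8, 0, 0, 0],
    [30, 19, 10.8, 0, 0, 0],
    [14, 9, 5, 0, 0, 0]
  ]
}}

```text
time: 6.7
tool_pos: [0.6033, -0.163, 0.2139]
tool_rot: [-0.135, 0.627, 0.759, 0.111]
contact_force: [0.1, -0.3, -2.1]
gripper_width: 0.274
grasp_force: 59.1
```

>>> {"fn": "play_rows", "kwargs": {
  "commands": [
    [0, 0, 0, 0, 0, 0],
    [0, 0, 0, 0, 0, 0],
    [0, 0, 0, 0, 0, 0]
  ]
}}

```text
time: 6.95
tool_pos: [0.6026, -0.1681, 0.214]
tool_rot: [-0.134, 0.629, 0.758, 0.111]
contact_force: [0.4, -1.0, -1.8]
gripper_width: 0.273
grasp_force: 59.1
```

```bash
python3 -c "
from h import *
s=manip.state();print(s['joint_pos'].round(3),s['tool_pos'],s['tool_rot'],s['contact_force'])
f=snap('scene');g=snap('top')
a=cv2.resize(f['image'][100:240,120:320],None,fx=3,fy=3,interpolation=cv2.INTER_CUBIC)
cv2.imwrite('pics/s2.png',a[:,:,::-1])
save(g['image'],'t2.png',(225,110,385,230),5)
"
```

```text
[-0.504  0.19   1.544  0.267  1.634 -0.704] [ 0.60255559 -0.16808902  0.2139672 ] [-0.1340306   0.62858235  0.75809405  0.11051446] [ 0.3537225  -1.01741955 -1.75114094]
```

View pics/t2.png

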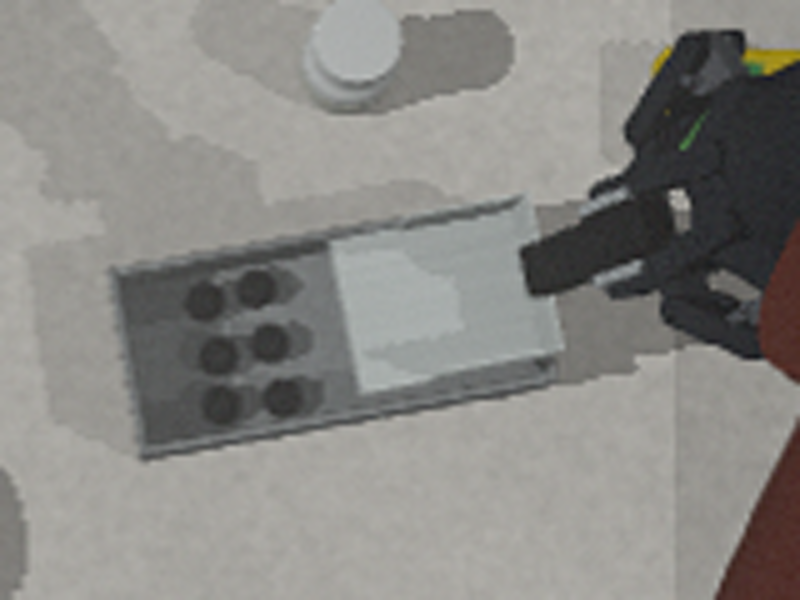

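The scoop is over the bin's right half, with lip corners at (330,243) and (362,392) in the crop. I'll compute the lip's offset in the bin frame.

```bash
python3 -c "
from h import *
g=load('top');th=np.radians(10.7);ex=np.array([-np.sin(th),np.cos(th)]);ey=np.array([-ex[1],ex[0]]);c=np.array([.584,-.064])
p=lambda u,v,z:world(g,(u+.5)/5-.5+225,(v+.5)/5-.5+110,z)[:2]
for z in(.11,.12,.13):
  A,B=p(330,243,z),p(362,392,z); m=(A+B)/2-c; d=A-B
  print(z,np.linalg.norm(d),'mid in bin',m@ex,m@ey,'yaw err',np.degrees(np.arctan2(-(d@ex),-(d@ey))))
R0=p(565,348,.16); print('back right top',(R0-c)@ex,(R0-c)@ey)
bc=[p(*q,.05) for q in[(112,270),(525,196),(555,385),(143,460)]]; print(np.mean(bc,0),[(b-c).dot(np.c_[ex,ey]).round(3) for b in bc])
"
```

```text
0.11 0.07467360175199676 mid in bin 0.000531521805624122 0.002874109392210142 yaw err -1.5093675727267095
0.12 0.0737962535542467 mid in bin 0.0019183981453736705 0.004006481680596364 yaw err -1.5093675727266878
0.13 0.07291890535649662 mid in bin 0.0033052744851232193 0.005138853968982586 yaw err -1.5093675727266778
back right top -0.08883622220652317 0.03987647500415516
[ 0.58395828 -0.06480236] [array([ 0.108, -0.049]), array([-0.112, -0.051]), array([-0.108,  0.05 ]), array([0.109, 0.051])]
```

View pics/s2.png

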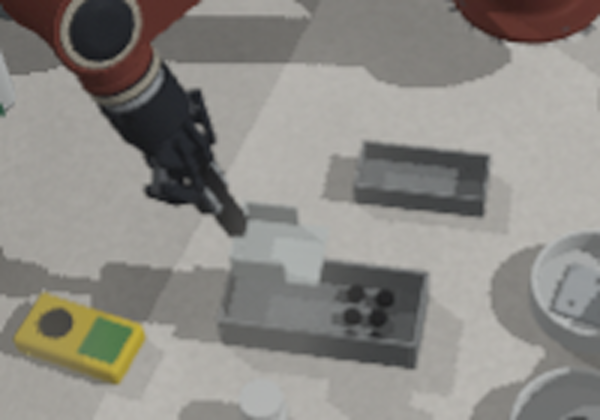

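>>> {"fn": "play_rows", "kwargs": {
  "commands": [
    [0, 3, 0, 0, 0, 0],
    [-6.8, 0, 18.8, 0, 0, 0],
    [-6.8, 0, 18.8, 0, 0, 0],
    [-6.8, 0, 18.8, 0, 0, 0],
    [-6.8, 0, 18.8, 0, 0, 0]
  ]
}}

```text
time: 7.47
tool_pos: [0.606, -0.1684, 0.1337]
tool_rot: [-0.133, 0.629, 0.758, 0.111]
contact_force: [0.2, -0.6, -1.6]
gripper_width: 0.274
grasp_force: 59.1
```

>>> {"fn": "play_rows", "kwargs": {
  "commands": [
    [-3.4, 0, 9.4, 0, 0, 0],
    [-3.4, 0, 9.4, 0, 0, 0],
    [0, 0, 0, 0, -1.5, 0],
    [0, 0, 0, 0, -1.5, 0],
    [0, 0, 0, 0, 0, 0]
  ]
}}

```text
time: 7.88
tool_pos: [0.6068, -0.1672, 0.1163]
tool_rot: [-0.112, 0.631, 0.762, 0.094]
contact_force: [-0.6, 0.7, -0.8]
gripper_width: 0.277
grasp_force: 59.2
```

>>> {"fn": "play_rows", "kwargs": {
  "commands": [
    [-0.6, 0, 1.9, 0, 0, 0],
    [-0.6, 0, 1.9, 0, 0, 0],
    [-0.3, 0, 1, 0, 0, 0],
    [0, 0, 0, 0, 0, 0],
    [0, 0, 0, 0, 0, 0]
  ]
}}

```text
time: 8.3
tool_pos: [0.6058, -0.1674, 0.1094]
tool_rot: [-0.114, 0.631, 0.762, 0.094]
contact_force: [-0.3, 0.1, -1.6]
gripper_width: 0.273
grasp_force: 59.2
```

>>> {"fn": "play_rows", "kwargs": {
  "commands": [
    [-0.3, 0, 1, 0, 0, 0],
    [0, 0, 0, 0, 0, 0],
    [0, 0, 0, 0, 0, 0]
  ]
}}

```text
time: 8.55
tool_pos: [0.6058, -0.1674, 0.1083]
tool_rot: [-0.114, 0.631, 0.762, 0.094]
contact_force: [-0.4, 0.3, -2.5]
gripper_width: 0.273
grasp_force: 59.2
```

>>> {"fn": "play_rows", "kwargs": {
  "commands": [
    [-0.3, 0, 1, 0, 0, 0],
    [0, 0, 0, 0, 0, 0],
    [0, 0, 0, 0, 0, 0]
  ]
}}

```text
time: 8.8
tool_pos: [0.6058, -0.1674, 0.1072]
tool_rot: [-0.114, 0.631, 0.762, 0.094]
contact_force: [-0.8, -0.7, -2.6]
gripper_width: 0.269
grasp_force: 59.2
```

>>> {"fn": "play_rows", "kwargs": {
  "commands": [
    [-0.3, 0, 1, 0, 0, 0],
    [0, 0, 0, 0, 0, 0],
    [0, 0, 0, 0, 0, 0]
  ]
}}

```text
time: 9.05
tool_pos: [0.6058, -0.1674, 0.1062]
tool_rot: [-0.114, 0.631, 0.762, 0.094]
contact_force: [-0.7, 0.2, -2.2]
gripper_width: 0.274
grasp_force: 59.2
```

>>> {"fn": "play_rows", "kwargs": {
  "commands": [
    [-0.3, 0, 1, 0, 0, 0],
    [0, 0, 0, 0, 0, 0],
    [0, 0, 0, 0, 0, 0]
  ]
}}

```text
time: 9.3
tool_pos: [0.606, -0.1673, 0.1057]
tool_rot: [-0.114, 0.631, 0.762, 0.095]
contact_force: [-0.6, 0.5, -0.6]
gripper_width: 0.271
grasp_force: 59.6
```

>>> {"fn": "play_rows", "kwargs": {
  "commands": [
    [-0.3, 0, 1, 0, 0, 0],
    [0, 0, 0, 0, 0, 0],
    [0, 0, 0, 0, 0, 0]
  ]
}}

```text
time: 9.55
tool_pos: [0.6063, -0.1674, 0.1052]
tool_rot: [-0.114, 0.631, 0.762, 0.095]
contact_force: [0.7, -0.7, 3.9]
gripper_width: 0.271
grasp_force: 60.3
```

>>> {"fn": "play_rows", "kwargs": {
  "commands": [
    [0.3, 0, -1.1, 0, 0, 0],
    [5.7, 0, 1.75, 0, 0, 0],
    [5.7, 0, 1.75, 0, 0, 0],
    [5.7, 0, 1.75, 0, 0, 0],
    [5.7, 0, 1.75, 0, 0, 0]
  ]
}}

```text
time: 9.97
tool_pos: [0.6014, -0.1433, 0.1055]
tool_rot: [-0.114, 0.631, 0.762, 0.094]
contact_force: [1.1, -1.6, 2.5]
gripper_width: 0.278
grasp_force: 59.8
```

>>> {"fn": "play_rows", "kwargs": {
  "commands": [
    [5.7, 0, 1.75, 0, 0, 0],
    [5.7, 0, 1.75, 0, 0, 0],
    [5.7, 0, 1.75, 0, 0, 0],
    [5.7, 0, 1.75, 0, 0, 0],
    [5.7, 0, 1.75, 0, 0, 0]
  ]
}}

```text
time: 10.38
tool_pos: [0.5959, -0.1141, 0.1054]
tool_rot: [-0.114, 0.631, 0.762, 0.094]
contact_force: [1.2, -1.2, 2.7]
gripper_width: 0.278
grasp_force: 59.9
```

```bash
python3 -c "
from h import *
s=manip.state();print(s['tool_pos'],s['contact_force'])
g=snap('top')
save(g['image'],'t3.png',(235,135,365,215),6)
"
```

```text
[ 0.59587835 -0.11406726  0.10544301] [ 1.22485526 -1.24192614  2.7225462 ]
```

View pics/t3.png

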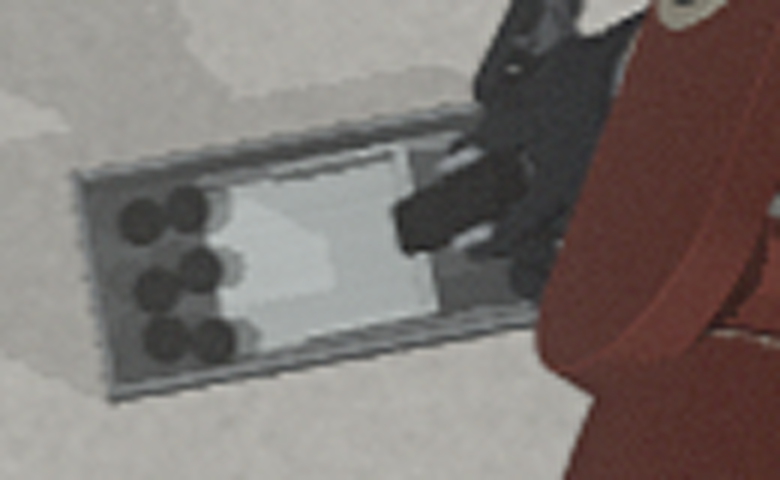

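The picture shows the lip at about (215,270), pushing the near column of feet, with about 15 mm between the front feet and the end wall. Pushing on gently.

>>> {"fn": "play_rows", "kwargs": {
  "commands": [
    [4, 0, 0.8, 0, 0, 0],
    [3.8, 0, 1.17, 0, 0, 0],
    [3.8, 0, 1.17, 0, 0, 0],
    [3.8, 0, 1.17, 0, 0, 0],
    [3.8, 0, 1.17, 0, 0, 0]
  ]
}}

```text
time: 10.85
tool_pos: [0.5921, -0.0948, 0.1056]
tool_rot: [-0.114, 0.631, 0.762, 0.094]
contact_force: [-0.3, -1.0, 1.9]
gripper_width: 0.275
grasp_force: 59.8
```

>>> {"fn": "play_rows", "kwargs": {
  "commands": [
    [2.9, 0, 0.87, 0, 0, 0],
    [2.9, 0, 0.87, 0, 0, 0],
    [2.9, 0, 0.87, 0, 0, 0]
  ]
}}

```text
time: 11.1
tool_pos: [0.5904, -0.0859, 0.1056]
tool_rot: [-0.114, 0.631, 0.762, 0.094]
contact_force: [0.5, -0.9, 2.2]
gripper_width: 0.271
grasp_force: 59.7
```

>>> {"fn": "play_rows", "kwargs": {
  "commands": [
    [2.9, 0, 0.87, 0, 0, 0],
    [2.9, 0, 0.87, 0, 0, 0]
  ]
}}

```text
time: 11.27
tool_pos: [0.5893, -0.0799, 0.1056]
tool_rot: [-0.114, 0.631, 0.762, 0.094]
contact_force: [0.5, -0.6, 1.4]
gripper_width: 0.275
grasp_force: 59.7
```

>>> {"fn": "play_rows", "kwargs": {
  "commands": [
    [2.9, 0, 0.87, 0, 0, 0],
    [2.9, 0, 0.87, 0, 0, 0]
  ]
}}

```text
time: 11.43
tool_pos: [0.5882, -0.0741, 0.1057]
tool_rot: [-0.114, 0.631, 0.762, 0.094]
contact_force: [-0.5, -1.8, 1.4]
gripper_width: 0.274
grasp_force: 59.7
```

>>> {"fn": "play_rows", "kwargs": {
  "commands": [
    [2.9, 0, 0.87, 0, 0, 0],
    [0, 0, 0, 0, 0, 0]
  ]
}}

```text
time: 11.6
tool_pos: [0.5875, -0.0706, 0.1056]
tool_rot: [-0.114, 0.631, 0.762, 0.094]
contact_force: [-0.6, 0.7, 0.5]
gripper_width: 0.271
grasp_force: 59.5
```

```bash
python3 -c "
from h import *
s=manip.state();print(s['tool_pos'],s['contact_force'])
g=snap('top');f=snap('scene')
a=cv2.resize(g['image'][135:215,235:335],None,fx=6,fy=6,interpolation=cv2.INTER_CUBIC)
u,v=pix(f,[.57,-.01,.03]).astype(int); 
b=cv2.resize(f['image'][v-25:v+25,u-50:u+50],None,fx=6,fy=6,interpolation=cv2.INTER_CUBIC)
cv2.imwrite('pics/t4.png',cv2.resize(np.vstack([a,b]),None,fx=.75,fy=.75)[:,:,::-1])
"
```

```text
[ 0.58746224 -0.07055508  0.10558563] [-0.60246241  0.66512629  0.4935895 ]
```

View pics/t4.png

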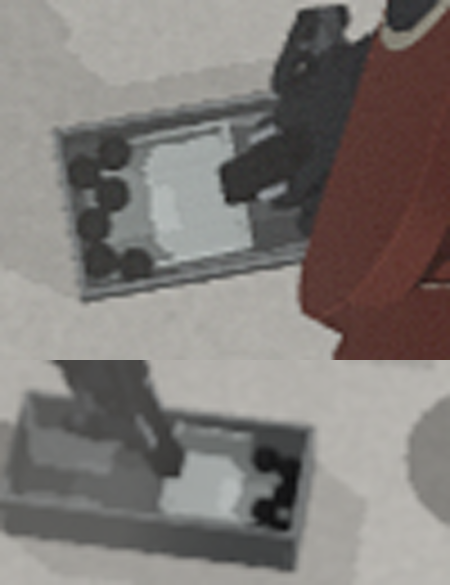

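The pan is at roughly bin x 5–95 with the feet on it near the lip (feet around (80–135,150–262) in the top half of the picture). A bit farther, then tilt the nose up along the wall.

>>> {"fn": "play_rows", "kwargs": {
  "commands": [
    [2.4, 0, 0.73, 0, 0, 0],
    [0, 0, 0, 0, 0, 0]
  ]
}}

```text
time: 11.87
tool_pos: [0.5873, -0.0689, 0.1059]
tool_rot: [-0.113, 0.631, 0.762, 0.094]
contact_force: [0.2, -0.5, 0.6]
gripper_width: 0.275
grasp_force: 59.4
```

>>> {"fn": "play_rows", "kwargs": {
  "commands": [
    [2.4, 0, 0.73, 0, 0, 0],
    [0, 0, 0, 0, 0, 0]
  ]
}}

```text
time: 12.03
tool_pos: [0.5869, -0.0664, 0.1059]
tool_rot: [-0.114, 0.631, 0.762, 0.094]
contact_force: [0.4, -1.9, 0.6]
gripper_width: 0.279
grasp_force: 59.5
```

>>> {"fn": "play_rows", "kwargs": {
  "commands": [
    [-4.1, 0, -1.3, 0, 2.5, 0],
    [-4, 0, -1.4, 0, 2.5, 0],
    [-3.6, 0, -1.5, 0, 2.5, 0],
    [-3.4, 0, -1.6, 0, 2.5, 0],
    [-3, 0, -1.5, 0, 2.5, 0]
  ]
}}

```text
time: 12.45
tool_pos: [0.5896, -0.0853, 0.1047]
tool_rot: [-0.198, 0.617, 0.744, 0.163]
contact_force: [-0.2, 0.0, -2.6]
gripper_width: 0.272
grasp_force: 59.1
```

>>> {"fn": "play_rows", "kwargs": {
  "commands": [
    [-2.9, 0, -1.6, 0, 2.5, 0],
    [-2.5, 0, -1.5, 0, 2.5, 0],
    [-2.4, 0, -1.6, 0, 2.5, 0],
    [-1.9, 0, -1.4, 0, 2.5, 0],
    [-1.8, 0, -1.4, 0, 2.5, 0]
  ]
}}

```text
time: 12.87
tool_pos: [0.5923, -0.0989, 0.1043]
tool_rot: [-0.277, 0.596, 0.718, 0.229]
contact_force: [-0.7, -0.0, -2.1]
gripper_width: 0.271
grasp_force: 59.1
```

>>> {"fn": "play_rows", "kwargs": {
  "commands": [
    [0, 0, 0, 0, 0, 0],
    [0, 0, 0, 0, 0, 0],
    [0, 0, 0, 0, 0, 0]
  ]
}}

```text
time: 13.12
tool_pos: [0.5926, -0.0986, 0.1051]
tool_rot: [-0.276, 0.596, 0.719, 0.228]
contact_force: [0.6, 0.2, -1.6]
gripper_width: 0.273
grasp_force: 59.1
```

```bash
python3 -c "
from h import *
s=manip.state();print(s['tool_pos'],s['contact_force'],s['joint_pos'].round(2))
g=snap('top');f=snap('scene')
a=cv2.resize(g['image'][135:215,235:335],None,fx=6,fy=6,interpolation=cv2.INTER_CUBIC)
u,v=pix(f,[.57,-.01,.03]).astype(int); 
b=cv2.resize(f['image'][v-25:v+25,u-50:u+50],None,fx=6,fy=6,interpolation=cv2.INTER_CUBIC)
cv2.imwrite('pics/t5.png',cv2.resize(np.vstack([a,b]),None,fx=.75,fy=.75)[:,:,::-1])
"
```

```text
[ 0.59261367 -0.09861779  0.10509537] [ 0.62324837  0.17840105 -1.56497918] [-0.52  0.38  1.6   0.54  1.67 -0.79]
```

View pics/t5.png

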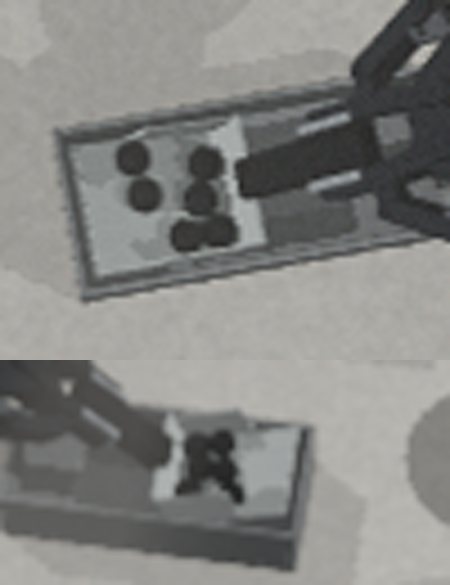

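All six feet are on the pan: four near the back wall around (205,200) and two mid-pan at (135,155) and (143,193). Lifting and carrying to the base-plate tray.

>>> {"fn": "play_rows", "kwargs": {
  "commands": [
    [3.3, 0, -3.7, 0, 0, 0],
    [6.7, 0, -7.4, 0, 0, 0],
    [10, 0, -11.1, 0, 0, 0],
    [13.4, 0, -14.9, 0, 0, 0],
    [10, 0, -11.1, 0, 0, 0]
  ]
}}

```text
time: 13.63
tool_pos: [0.5936, -0.0992, 0.1739]
tool_rot: [-0.275, 0.595, 0.719, 0.229]
contact_force: [0.7, 0.0, -2.7]
gripper_width: 0.277
grasp_force: 59.3
```

>>> {"fn": "play_rows", "kwargs": {
  "commands": [
    [6.7, 0, -7.4, 0, 0, 0],
    [3.3, 0, -3.7, 0, 0, 0],
    [3, -1.85, 2.7, 0, 0, 0],
    [6, -3.7, 5.4, 0, 0, 0],
    [8.9, -5.5, 8, 0, 0, 0]
  ]
}}

```text
time: 14.05
tool_pos: [0.5769, -0.0771, 0.1843]
tool_rot: [-0.277, 0.596, 0.718, 0.228]
contact_force: [-0.1, -0.1, -2.4]
gripper_width: 0.272
grasp_force: 59.1
```

>>> {"fn": "play_rows", "kwargs": {
  "commands": [
    [11.9, -7.4, 10.7, 0, 0, 0],
    [11.9, -7.4, 10.7, 0, 0, 0],
    [11.9, -7.4, 10.7, 0, 0, 0],
    [11.9, -7.4, 10.7, 0, 0, 0],
    [11.9, -7.4, 10.7, 0, 0, 0]
  ]
}}

```text
time: 14.47
tool_pos: [0.5245, -0.0041, 0.1839]
tool_rot: [-0.277, 0.596, 0.718, 0.228]
contact_force: [-0.1, 0.5, -2.6]
gripper_width: 0.273
grasp_force: 59.1
```

>>> {"fn": "play_rows", "kwargs": {
  "commands": [
    [11.9, -7.4, 10.7, 0, 0, 0],
    [11.9, -7.4, 10.7, 0, 0, 0],
    [8.9, -5.5, 8, 0, 0, 0],
    [6, -3.7, 5.4, 0, 0, 0],
    [3, -1.85, 2.7, 0, 0, 0]
  ]
}}

```text
time: 14.88
tool_pos: [0.4892, 0.0458, 0.1848]
tool_rot: [-0.277, 0.595, 0.719, 0.228]
contact_force: [-0.2, 0.2, -2.4]
gripper_width: 0.273
grasp_force: 59.2
```

>>> {"fn": "play_rows", "kwargs": {
  "commands": [
    [0, 0, 0, 0, 0, 0],
    [0, 0, 0, 0, 0, 0]
  ]
}}

```text
time: 15.05
tool_pos: [0.4907, 0.0444, 0.1856]
tool_rot: [-0.276, 0.596, 0.719, 0.229]
contact_force: [1.2, 0.0, -1.6]
gripper_width: 0.272
grasp_force: 59.1
```

```bash
python3 -c "
from h import *
s=manip.state();print(s['tool_pos'],s['tool_rot'],s['contact_force'],s['joint_pos'].round(2))
snap('top');snap('scene')
# plan: pitch about lip
from scipy.spatial.transform import Rotation as Ro
q=s['tool_rot'];M=Ro.from_quat([q[1],q[2],q[3],q[0]]).as_matrix()
# lip in tool frame (scoop pitch p => tool tilted 20 from scoop frame)
c,sn=np.cos(np.radians(20)),np.sin(np.radians(20))
fw,up=107.,-96.
lip=np.array([fw*c+up*sn,0,fw*sn-up*c])
L=s['tool_pos']+M@lip/1000;print('lip tool',lip,'world',L)
Rt=Ro.from_euler('y',-5,degrees=True).as_matrix(); print('pivot shift per -5deg',lip-Rt@lip)
"
```

```text
[0.49073549 0.04441766 0.18556598] [-0.27571262  0.59568171  0.71894536  0.22861193] [ 1.19848055  0.02792586 -1.60638943] [-0.38 -0.04  1.92  0.6   1.68 -0.63]
lip tool [ 67.71317666   0.         126.80664693] world [0.46563656 0.17721605 0.13657994]
pivot shift per -5deg [11.30959658  0.         -5.41905463]
```

>>> {"fn": "play_rows", "kwargs": {
  "commands": [
    [11.3, 0, -5.4, 0, -5, 0],
    [11.3, 0, -5.4, 0, -5, 0],
    [11.3, 0, -5.4, 0, -5, 0],
    [0, 0, 0, 0, 0, 0]
  ]
}}

```text
time: 15.48
tool_pos: [0.4892, 0.0629, 0.2236]
tool_rot: [-0.176, 0.619, 0.75, 0.151]
contact_force: [1.2, -0.4, -2.1]
gripper_width: 0.275
grasp_force: 59.6
```

>>> {"fn": "play_rows", "kwargs": {
  "commands": [
    [-4.5, 0, 8.9, 0, 0, 0],
    [-9.1, 0, 17.8, 0, 0, 0],
    [-10, 0, 19.6, 0, 0, 0],
    [-9.1, 0, 17.8, 0, 0, 0],
    [-4.5, 0, 8.9, 0, 0, 0]
  ]
}}

```text
time: 15.9
tool_pos: [0.4847, 0.0611, 0.1316]
tool_rot: [-0.183, 0.621, 0.747, 0.147]
contact_force: [-0.9, -0.5, -2.9]
gripper_width: 0.273
grasp_force: 59.6
```

```bash
python3 -c "
from h import *
from scipy.spatial.transform import Rotation as Ro
s=manip.state();q=s['tool_rot'];M=Ro.from_quat([q[1],q[2],q[3],q[0]]).as_matrix()
print('lip',s['tool_pos']+M@[.0677,0,.1268],'tilt',np.degrees(np.arctan2(M[2,0],-M[2,2]))-20,s['contact_force'],s['joint_pos'].round(2))
g=snap('top');f=snap('scene')
a=cv2.resize(g['image'][125:275,135:335],None,fx=3,fy=3,interpolation=cv2.INTER_CUBIC)
u,v=pix(f,[.46,.13,.03]).astype(int); 
b=cv2.resize(f['image'][v-30:v+30,u-70:u+30],None,fx=6,fy=6,interpolation=cv2.INTER_CUBIC)
cv2.imwrite('pics/t6.png',cv2.resize(np.vstack([a,b]),None,fx=.73,fy=.73)[:,:,::-1])
"
```

```text
lip [0.46223341 0.17717945 0.04978839] tilt 7.215655106574523 [-0.8740918  -0.51090315 -2.86368283] [-0.26 -0.08  2.    0.43  1.46 -0.54]
```

View pics/t6.png

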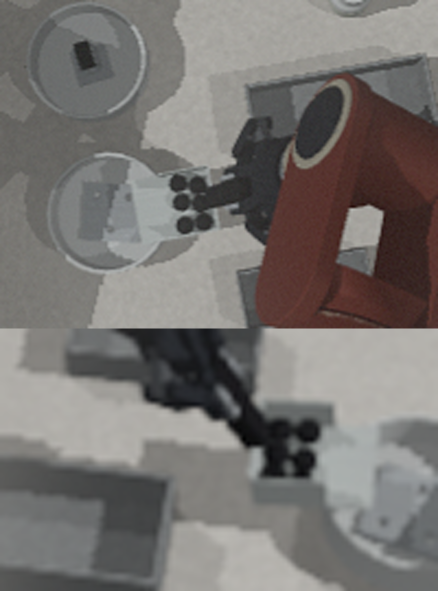

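The feet sit at the back of the pan ((180–205,180–225) in the top half) and the lip is inside the base-plate tray's rim. Pouring slowly about the lip.

>>> {"fn": "play_rows", "kwargs": {
  "commands": [
    [3.4, 0, -1.7, 0, -1.5, 0],
    [3.4, 0, -1.7, 0, -1.5, 0],
    [3.4, 0, -1.7, 0, -1.5, 0],
    [3.4, 0, -1.7, 0, -1.5, 0],
    [3.4, 0, -1.7, 0, -1.5, 0]
  ]
}}

```text
time: 16.42
tool_pos: [0.4857, 0.0739, 0.1534]
tool_rot: [-0.128, 0.629, 0.759, 0.108]
contact_force: [-1.1, 0.4, -3.2]
gripper_width: 0.272
grasp_force: 59.6
```

>>> {"fn": "play_rows", "kwargs": {
  "commands": [
    [3.4, 0, -1.7, 0, -1.5, 0],
    [3.4, 0, -1.7, 0, -1.5, 0],
    [3.4, 0, -1.7, 0, -1.5, 0],
    [3.4, 0, -1.7, 0, -1.5, 0],
    [3.4, 0, -1.7, 0, -1.5, 0]
  ]
}}

```text
time: 16.83
tool_pos: [0.4824, 0.0875, 0.1648]
tool_rot: [-0.08, 0.635, 0.766, 0.066]
contact_force: [-0.2, -1.0, -2.1]
gripper_width: 0.275
grasp_force: 59.6
```

>>> {"fn": "play_rows", "kwargs": {
  "commands": [
    [3.4, 0, -1.7, 0, -1.5, 0],
    [3.4, 0, -1.7, 0, -1.5, 0],
    [3.4, 0, -1.7, 0, -1.5, 0],
    [3.4, 0, -1.7, 0, -1.5, 0],
    [3.4, 0, -1.7, 0, -1.5, 0]
  ]
}}

```text
time: 17.25
tool_pos: [0.4795, 0.1026, 0.1758]
tool_rot: [-0.029, 0.638, 0.769, 0.024]
contact_force: [1.0, -0.2, -2.3]
gripper_width: 0.274
grasp_force: 59.6
```

>>> {"fn": "play_rows", "kwargs": {
  "commands": [
    [3.4, 0, -1.7, 0, -1.5, 0],
    [3.4, 0, -1.7, 0, -1.5, 0],
    [3.4, 0, -1.7, 0, -1.5, 0],
    [3.4, 0, -1.7, 0, -1.5, 0],
    [3.4, 0, -1.7, 0, -1.5, 0]
  ]
}}

```text
time: 17.67
tool_pos: [0.4765, 0.1192, 0.1849]
tool_rot: [0.021, 0.638, 0.77, -0.017]
contact_force: [0.1, -0.5, -2.0]
gripper_width: 0.275
grasp_force: 59.7
```

>>> {"fn": "play_rows", "kwargs": {
  "commands": [
    [5.6, 0, -2.8, 0, -2.5, 0],
    [5.6, 0, -2.8, 0, -2.5, 0],
    [5.6, 0, -2.8, 0, -2.5, 0],
    [5.6, 0, -2.8, 0, -2.5, 0],
    [5.6, 0, -2.8, 0, -2.5, 0]
  ]
}}

```text
time: 18.08
tool_pos: [0.4711, 0.1486, 0.1951]
tool_rot: [0.105, 0.632, 0.763, -0.086]
contact_force: [-0.5, -0.5, -1.6]
gripper_width: 0.273
grasp_force: 59.7
```

```bash
cat > chk.py <<'E'
from h import *
from scipy.spatial.transform import Rotation as Ro
s=manip.state();q=s['tool_rot'];M=Ro.from_quat([q[1],q[2],q[3],q[0]]).as_matrix()
print('lip',s['tool_pos']+M@[.0677,0,.1268],'pitch',np.degrees(np.arctan2(M[2,0],-M[2,2]))-20,s['contact_force'],s['joint_pos'].round(2))
g=snap('top'); im=g['image'].max(2); m=(im<62).astype(np.uint8)
n,l,st,ce=cv2.connectedComponentsWithStats(m)
for i in range(1,n):
    if 8<st[i,4]<400:
        w=world(g,*ce[i],.025); 
        if .3<w[0]<.8 and -.25<w[1]<.4: print(st[i,4],'px',ce[i].round(),w.round(3),'tray r',np.hypot(*(w[:2]-[.459,.212])).round(3))
E
python3 chk.py
```

```text
lip [0.46554492 0.17915521 0.05479582] pitch -35.626527998879205 [-0.51468943 -0.54412071 -1.63974244] [ 0.3  -0.19  1.94 -0.27  1.42  0.16]
82 px [173. 150.] [0.651 0.25  0.025] tray r 0.196
15 px [174. 190.] [0.544 0.243 0.025] tray r 0.091
15 px [147. 227.] [0.444 0.311 0.025] tray r 0.1
11 px [149. 234.] [0.426 0.306 0.025] tray r 0.099
13 px [184. 250.] [0.387 0.214 0.025] tray r 0.072
15 px [154. 258.] [0.365 0.29  0.025] tray r 0.122
```

>>> {"fn": "play_rows", "kwargs": {
  "commands": [
    [5.6, 0, -2.8, 0, -2.5, 0],
    [5.6, 0, -2.8, 0, -2.5, 0],
    [5.6, 0, -2.8, 0, -2.5, 0],
    [5.6, 0, -2.8, 0, -2.5, 0],
    [5.6, 0, -2.8, 0, -2.5, 0]
  ]
}}

```text
time: 18.55
tool_pos: [0.4653, 0.179, 0.1982]
tool_rot: [0.187, 0.619, 0.747, -0.154]
contact_force: [0.5, 0.2, -2.0]
gripper_width: 0.269
grasp_force: 59.8
```

>>> {"fn": "play_rows", "kwargs": {
  "commands": [
    [5.6, 0, -2.8, 0, -2.5, 0],
    [5.6, 0, -2.8, 0, -2.5, 0],
    [0, 0, 0, 0, 0, 0],
    [0, 0, 0, 0, 0, 0],
    [0, 0, 0, 0, 0, 0]
  ]
}}

```text
time: 18.97
tool_pos: [0.4631, 0.1905, 0.1974]
tool_rot: [0.218, 0.612, 0.738, -0.181]
contact_force: [-0.2, -0.3, -2.0]
gripper_width: 0.277
grasp_force: 59.8
```

```bash
sed -i 's/im<62/im<50/' chk.py; python3 chk.py; python3 -c "
from h import *
g=load('top');f=snap('scene')
# tray brightness map, coarse
x,y=pix(g,[.459,.212,.02]).astype(int); im=g['image'].max(2)
print(im[y-30:y+31:3,x-33:x+40:3])
"
```

```text
lip [0.4653526  0.17861463 0.05413136] pitch -52.935723435258474 [-0.1805335  -0.32617002 -1.95864014] [ 0.52 -0.06  1.88 -0.54  1.53  0.41]
73 px [173. 150.] [0.651 0.25  0.025] tray r 0.196
70 px [113. 228.] [0.441 0.397 0.025] tray r 0.186
24 px [194. 239.] [0.415 0.188 0.025] tray r 0.05
28 px [180. 242.] [0.406 0.225 0.025] tray r 0.054
[[ 65  95  96  95  96  95  97  93  93  96  98 113 113 115 117 117 159 156
  157 158 161 160 160 163 162]
 [ 52  49  77  98  94  97  98  99  99  94 110 113  97 107 114 118 114 121
  114 115 121 167 159 160 159]
 [ 48  51  46  46  89  97  91 102  99  93  99 108 116 120 170 116 117 118
  113 116 115 116 122 162 163]
 [ 80  59  46  48  45  49  92  85 107 105 123 122 124 124 132 149 165 108
  116 120 116 120 117 114 165]
 [ 60  49  47  48  45  44  40 106 107 105 123 123 120 124 168 136 123 125
  125 124 118 118 117 119 119]
 [ 92  94  52  56  47  43  44 107 105 108 126 123 139 118 162 147 120 125
  126 124 127 117 117 119 119]
 [ 53  68  96 116  45  43  43  58  60  54  54 107 106 135 158 154 125 124
  124 126 125 116 117 120 120]
 [ 48  50  55  54  45
[... 749 characters left out ...]
42  93 126 148 143 146 139 139 163 119
  125 123 124 119 118 120 117]
 [ 45  50  54  93  93  59  55  49 108 126 125 170 157  84  97 110 112 112
  167 114 119 120 121 116 165]
 [ 47  49  58 110  97  59  51  55  52  55  79 111 109  46  49  48 107 153
  110 118 116 115 113 161 163]
 [ 42  44 115  99  58  57  57  55  64  50  43 108 107  99  44 150 159 109
  124 119 116 134 160 162 161]
 [ 41  86  86  55  59  58  58  65  90  47  54 109 110 107 112 158 114 113
  152 154 163 161 157 161 159]
 [ 55  60  63  71  60  58  81 133 164 157 145 152 159 165 158 157 161 159
  156 162 161 159 153 161 161]
 [ 72  63  51  61  62  81 114 114 118 116 138 158 160 158 158 163 160 160
  163 160 160 164 163 161 163]]
```

>>> {"fn": "play_rows", "kwargs": {
  "commands": [
    [-5.5, 0, -8.4, 0, 0, 0],
    [2.7, 0, 4.2, 0, 0, 0],
    [-5.5, 0, -8.4, 0, 0, 0],
    [2.7, 0, 4.2, 0, 0, 0],
    [-5.5, 0, -8.4, 0, 0, 0]
  ]
}}

```text
time: 19.48
tool_pos: [0.4619, 0.19, 0.2155]
tool_rot: [0.218, 0.611, 0.739, -0.183]
contact_force: [-1.4, 0.4, -2.9]
gripper_width: 0.274
grasp_force: 59.6
```

>>> {"fn": "play_rows", "kwargs": {
  "commands": [
    [-5.5, 0, -8.4, 0, 0, 0],
    [-10.9, 0, -16.8, 0, 0, 0],
    [-10.9, 0, -16.8, 0, 0, 0],
    [-10.9, 0, -16.8, 0, 0, 0],
    [-10.9, 0, -16.8, 0, 0, 0]
  ]
}}

```text
time: 19.9
tool_pos: [0.4629, 0.1905, 0.3095]
tool_rot: [0.219, 0.612, 0.738, -0.181]
contact_force: [0.2, 0.0, -1.9]
gripper_width: 0.274
grasp_force: 59.6
```

>>> {"fn": "play_rows", "kwargs": {
  "commands": [
    [-10.9, 0, -16.8, 0, 0, 0],
    [-5.5, 0, -8.4, 0, 0, 0],
    [0, 0, 0, 0, 0, 0]
  ]
}}

```text
time: 20.15
tool_pos: [0.4639, 0.1909, 0.3416]
tool_rot: [0.22, 0.613, 0.738, -0.178]
contact_force: [-0.0, 0.7, -1.2]
gripper_width: 0.277
grasp_force: 59.9
```

```bash
python3 chk.py; python3 -c "
from h import *
f=snap('scene'); im=f['image'].max(2)
x,y=pix(f,[.459,.212,.02]).astype(int)
m=(im<60).astype(np.uint8); n,l,st,ce=cv2.connectedComponentsWithStats(m)
for i in range(1,n):
    if st[i,4]>6:
        w=world(f,*ce[i],.025)
        if .3<w[0]<.8 and -.2<w[1]<.45: print(st[i],ce[i].round(),w.round(3))
for r in im[y-22:y+23:1,x-24:x+25:1]: print(''.join('#' if v<60 else '+' if v<90 else '.' for v in r))
"
```

```text
lip [0.46707377 0.17923546 0.19834947] pitch -52.90626023544615 [-0.00626378  0.73043776 -1.16742579] [ 0.52 -0.16  1.73 -0.55  1.74  0.28]
74 px [173. 150.] [0.651 0.25  0.025] tray r 0.196
28 px [161. 208.] [0.496 0.277 0.025] tray r 0.075
22 px [194. 240.] [0.413 0.188 0.025] tray r 0.051
21 px [180. 242.] [0.406 0.223 0.025] tray r 0.054
12 px [124. 263.] [0.351 0.366 0.025] tray r 0.188
[312 183   5   5  22] [314. 185.] [0.425 0.195 0.025]
[323 184   5   5  21] [325. 186.] [0.416 0.231 0.025]
[330 189   5   6  23] [332. 191.] [0.429 0.259 0.025]
[318 197   5   5  22] [320. 199.] [0.473 0.229 0.025]
[331 198   6   5  24] [333. 200.] [0.461 0.272 0.025]
[328 204   5   4  14] [330. 206.] [0.488 0.265 0.025]
[310 240   6  10  57] [312. 244.] [0.646 0.251 0.025]
.................................................
.................................................
.................................................
.................................................
.................................................
.................................................
...........................
[... 1222 characters left out ...]

...............................++...+##++........
...................................+#####........
...................................+####+........
...................................+###+.........
....................................++...........
.................................................
.................................................
.................................................
.................................................
.................................................
.................................................
.................................................
.................................................
.................................................
```

All six feet are in the base-plate tray. Now level the scoop and take it back to a free spot right of the bin.

>>> {"fn": "play_rows", "kwargs": {
  "commands": [
    [0, 0, 0, 0, 6.6, 0],
    [0, 0, 0, 0, 6.6, 0],
    [0, 0, 0, 0, 6.6, 0],
    [0, 0, 0, 0, 6.6, 0],
    [0, 0, 0, 0, 6.6, 0]
  ]
}}

```text
time: 20.67
tool_pos: [0.4625, 0.1905, 0.3364]
tool_rot: [-0.002, 0.638, 0.77, 0.001]
contact_force: [-0.1, -0.0, -2.2]
gripper_width: 0.274
grasp_force: 59.7
```

>>> {"fn": "play_rows", "kwargs": {
  "commands": [
    [0, 0, 0, 0, 6.6, 0],
    [0, 0, 0, 0, 6.6, 0],
    [0, 0, 0, 0, 6.7, 0],
    [0, 0, 0, -1.83, 0, 5.03],
    [0, 0, 0, -1.83, 0, 5.03]
  ]
}}

```text
time: 21.08
tool_pos: [0.4628, 0.1885, 0.3341]
tool_rot: [-0.123, 0.7, 0.694, 0.12]
contact_force: [-0.9, -0.2, -1.7]
gripper_width: 0.274
grasp_force: 59.8
```

>>> {"fn": "play_rows", "kwargs": {
  "commands": [
    [-33.4, 3, -12.1, 0, 0, 0],
    [-33.4, 3, -12.1, 0, 0, 0],
    [-33.4, 3, -12.1, 0, 0, 0],
    [-33.4, 3, -12.1, 0, 0, 0],
    [-33.4, 3, -12.1, 0, 0, 0]
  ]
}}

```text
time: 21.5
tool_pos: [0.477, 0.0112, 0.3354]
tool_rot: [-0.123, 0.697, 0.696, 0.121]
contact_force: [0.2, -0.5, -1.4]
gripper_width: 0.276
grasp_force: 60.0
```

>>> {"fn": "play_rows", "kwargs": {
  "commands": [
    [-33.4, 3, -12.1, 0, 0, 0],
    [-33.4, 3, -12.1, 0, 0, 0],
    [-33.4, 3, -12.1, 0, 0, 0],
    [-33.4, 3, -12.1, 0, 0, 0],
    [-33.4, 3, -12.1, 0, 0, 0]
  ]
}}

```text
time: 21.92
tool_pos: [0.4921, -0.1665, 0.3353]
tool_rot: [-0.124, 0.697, 0.696, 0.122]
contact_force: [1.6, 0.3, -1.3]
gripper_width: 0.276
grasp_force: 59.9
```

>>> {"fn": "play_rows", "kwargs": {
  "commands": [
    [-33.4, 3, -12.1, 0, 0, 0],
    [-33.4, 3, -12.1, 0, 0, 0],
    [-33.4, 3, -12.1, 0, 0, 0],
    [-33.4, 3, -12.1, 0, 0, 0],
    [-33.4, 3, -12.1, 0, 0, 0]
  ]
}}

```text
time: 22.33
tool_pos: [0.5073, -0.344, 0.335]
tool_rot: [-0.124, 0.697, 0.696, 0.122]
contact_force: [0.1, 0.3, -0.9]
gripper_width: 0.27
grasp_force: 59.9
```

>>> {"fn": "play_rows", "kwargs": {
  "commands": [
    [-33.4, 3, -12.1, 0, 0, 0],
    [0, 0, 0, 0, 0, 0],
    [0, 0, 0, 0, 0, 0],
    [0, 0, 0, 0, 0, 0]
  ]
}}

```text
time: 22.67
tool_pos: [0.5107, -0.3775, 0.3357]
tool_rot: [-0.124, 0.696, 0.696, 0.122]
contact_force: [0.2, 0.6, -1.8]
gripper_width: 0.271
grasp_force: 59.5
```

```bash
python3 chk.py; python3 -c "
from h import *
print(manip.state()['tool_pos'],manip.state()['tool_rot'])"
```

```text
lip [ 0.51047075 -0.27041022  0.23982236] pitch 0.04636114130386915 [ 0.21850413  0.62645457 -1.78752353] [-0.85  0.18  1.35  0.24  1.87 -0.81]
83 px [173. 150.] [0.65  0.25  0.025] tray r 0.195
40 px [167. 214.] [0.48  0.261 0.025] tray r 0.053
36 px [180. 219.] [0.467 0.225 0.025] tray r 0.015
31 px [194. 239.] [0.415 0.188 0.025] tray r 0.05
24 px [180. 242.] [0.406 0.223 0.025] tray r 0.054
[ 0.51087813 -0.37694513  0.33656642] [-0.12322201  0.69614774  0.69659374  0.12227765]
```

>>> {"fn": "play_rows", "kwargs": {
  "commands": [
    [-6.2, 0, 16.9, 0, 0, 0],
    [-12.3, 0, 33.8, 0, 0, 0],
    [-12.3, 0, 33.8, 0, 0, 0],
    [-12.3, 0, 33.8, 0, 0, 0],
    [-12.3, 0, 33.8, 0, 0, 0]
  ]
}}

```text
time: 23.13
tool_pos: [0.5112, -0.3766, 0.175]
tool_rot: [-0.122, 0.696, 0.697, 0.122]
contact_force: [1.1, 0.2, -1.4]
gripper_width: 0.275
grasp_force: 59.5
```

>>> {"fn": "play_rows", "kwargs": {
  "commands": [
    [-12.3, 0, 33.8, 0, 0, 0],
    [-6.2, 0, 16.9, 0, 0, 0],
    [-3.1, 0, 8.5, 0, 0, 0],
    [-1.7, 0, 4.7, 0, 0, 0],
    [0, 0, 0, 0, 0, 0]
  ]
}}

```text
time: 23.55
tool_pos: [0.5113, -0.3777, 0.108]
tool_rot: [-0.122, 0.696, 0.697, 0.122]
contact_force: [0.5, 0.2, -1.0]
gripper_width: 0.272
grasp_force: 59.4
```

>>> {"fn": "play_rows", "kwargs": {
  "commands": [
    [-1, 0, 2.8, 0, 0, 0],
    [0, 0, 0, 0, 0, 0],
    [0, 0, 0, 0, 0, 0],
    [0, 0, 0, 0, 0, 0]
  ]
}}

```text
time: 23.88
tool_pos: [0.5117, -0.379, 0.1063]
tool_rot: [-0.121, 0.696, 0.697, 0.122]
contact_force: [0.5, -0.4, -1.3]
gripper_width: 0.277
grasp_force: 59.4
```

>>> {"fn": "play_rows", "kwargs": {
  "commands": [
    [-1.4, 0, 3.8, 0, 0, 0],
    [-1, 0, 2.8, 0, 0, 0],
    [0, 0, 0, 0, 0, 0],
    [0, 0, 0, 0, 0, 0]
  ]
}}

```text
time: 24.22
tool_pos: [0.5109, -0.3782, 0.0972]
tool_rot: [-0.123, 0.696, 0.696, 0.122]
contact_force: [0.0, 0.6, -1.8]
gripper_width: 0.273
grasp_force: 59.5
```

>>> {"fn": "play_rows", "kwargs": {
  "commands": [
    [-0.35, 0, 0.95, 0, 0, 0],
    [-0.35, 0, 0.95, 0, 0, 0],
    [0, 0, 0, 0, 0, 0],
    [0, 0, 0, 0, 0, 0]
  ]
}}

```text
time: 24.55
tool_pos: [0.5113, -0.3785, 0.0962]
tool_rot: [-0.122, 0.696, 0.697, 0.122]
contact_force: [0.2, -0.5, 0.6]
gripper_width: 0.279
grasp_force: 59.9
```

>>> {"fn": "play_rows", "kwargs": {
  "commands": [
    [-0.35, 0, 0.95, 0, 0, 0],
    [0, 0, 0, 0, 0, 0],
    [0, 0, 0, 0, 0, 0]
  ]
}}

```text
time: 24.8
tool_pos: [0.5114, -0.3787, 0.0958]
tool_rot: [-0.122, 0.696, 0.697, 0.122]
contact_force: [-0.2, -0.2, 4.6]
gripper_width: 0.275
grasp_force: 60.4
```

>>> {"fn": "play_rows", "kwargs": {
  "commands": [
    [0, 0, 0, 0, 0, 0],
    [0, 0, 0, 0, 0, 0],
    [0, 0, 0, 0, 0, 0],
    [0, 0, 0, 0, 0, 0],
    [0, 0, 0, 0, 0, 0]
  ],
  "hand": 75
}}

```text
time: 25.22
tool_pos: [0.5111, -0.3782, 0.0943]
tool_rot: [-0.122, 0.696, 0.697, 0.122]
contact_force: [-0.2, -0.2, -0.5]
gripper_width: 0.88
grasp_force: 0.0
```

>>> {"fn": "play_rows", "kwargs": {
  "commands": [
    [0, 0, 0, 0, 0, 0],
    [0, 0, -10, 0, 0, 0],
    [0, 0, -20, 0, 0, 0],
    [0, 0, -30, 0, 0, 0],
    [0, 0, -30, 0, 0, 0]
  ]
}}

```text
time: 25.63
tool_pos: [0.5107, -0.4089, 0.18]
tool_rot: [-0.123, 0.696, 0.697, 0.122]
contact_force: [-0.1, -1.2, 0.0]
gripper_width: 0.876
grasp_force: 0.0
```

>>> {"fn": "play_rows", "kwargs": {
  "commands": [
    [0, 0, -30, 0, 0, 0],
    [0, 0, -30, 0, 0, 0],
    [10, 0, -30, 0, 0, 0],
    [0, 0, 0, 0, 0, 0],
    [0, 0, 0, 0, 0, 0]
  ]
}}

```text
time: 26.05
tool_pos: [0.5119, -0.4318, 0.2716]
tool_rot: [-0.119, 0.697, 0.697, 0.122]
contact_force: [-0.8, 0.4, -0.9]
gripper_width: 0.875
grasp_force: 0.0
```

```bash
python3 chk.py; python3 -c "
from h import *
g=load('top');f=snap('scene'); im=f['image'].max(2)
# scoop present and flat: bright mask / black handle in scene around scoop
x,y=pix(f,[.512,-.33,.04]).astype(int)
for r in f['image'].max(2)[y-28:y+24:2,x-40:x+30:1]: print(''.join('#' if v<60 else '+' if v<110 else '.' if v<165 else 'o' for v in r))
print(pix(f,[.511,-.386,.113]) - [x-40,y-28],pix(f,[.511,-.27,0]) - [x-40,y-28])
m=(im<60).astype(np.uint8); n,l,st,ce=cv2.connectedComponentsWithStats(m)
for i in range(1,n):
    if st[i,4]>6:
        w=world(f,*ce[i],.025)
        if .3<w[0]<.8 and -.2<w[1]<.45: print(st[i],w.round(3),np.hypot(*(w[:2]-[.459,.212])).round(3))
"
```

```text
lip [ 0.5123459  -0.325462    0.17487932] pitch -0.4106582948012445 [-0.8495865   0.42061538 -0.86801152] [-0.9   0.29  1.33  0.22  1.79 -0.88]
79 px [173. 150.] [0.651 0.25  0.025] tray r 0.195
40 px [167. 214.] [0.48  0.26  0.025] tray r 0.053
36 px [180. 219.] [0.467 0.225 0.025] tray r 0.015
32 px [194. 239.] [0.416 0.188 0.025] tray r 0.049
25 px [180. 242.] [0.406 0.224 0.025] tray r 0.054
......................................................................
......................................................................
......................................................................
......................................................................
.....................+++++............................................
....................+######...........................................
...................+########+.........................................
...................+##########........................................
.....................+#########+......................................
.......................##########.............................
[... 831 characters left out ...]
+++...................ooooooo
......................................+++++++................ooooooooo
............................................................oooooooooo
...........................................................ooooooooooo
..........................................................oooooooooooo
[22.01179313 10.45486722] [57.65427081 39.10268088]
[312 183   5   5  22] [0.425 0.195 0.025] 0.038
[323 184   5   5  21] [0.416 0.231 0.025] 0.047
[330 189   5   6  23] [0.429 0.259 0.025] 0.056
[318 197   5   5  22] [0.473 0.229 0.025] 0.022
[331 198   6   5  25] [0.461 0.272 0.025] 0.06
[328 204   5   5  16] [0.488 0.265 0.025] 0.061
[310 240   6  10  58] [0.646 0.251 0.025] 0.191
```

The scoop lies flat and released, with its handle end where a flat pose predicts, and all six feet are in the tray.

```bash
python3 -c "
from plant import manip
print(manip.job_done())"
```

```text
the job is handed in; nothing more can be done
None
```

I tipped all six bumper feet into the tray with the base plate, laid the scoop flat on the bench to the right of the bin, and handed the job in at about 26 s; no verdict came back.

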